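# Lay out a stripped power unit for inspection

## Task

Lay out the parts of the stripped power unit on the row of three inspection plates: the heat sink on the end plate beside the multimeter, the capacitor standing on the plate at the other end, and the transformer between them on the middle plate, with the fan flat and squarely on top of the heat sink, edges in line. Centre each part on its plate, keep it upright, and set parts down rather than dropping them; leave the multimeter, the parts box and the screwdriver where they lie.

Things in the scene. Friction and masses are not known exactly. Their poses are not given: they have to be found in the camera images.
- heat_sink: bare aluminium heat sink, square block 50 x 50 x 24 mm with nine upright fins on top running along its x, standing loose on its base, about 0.11 kg. It may be gripped on either pair of faces, 50 mm apart. Origin: centre of the underside; x and y along the edges, z up
- fan: small square black axial cooling fan lying flat, 50 x 50 x 20 mm, its grey blades and round hub seen from above, loose, about 0.05 kg; square, may be gripped on either pair of edges, 50 mm apart. Origin: centre of the underside; x and y along the edges, z up (the side facing up at the start)
- transformer: small mains transformer standing loose: laminated dark steel core 56 mm (x) by 24 mm (y) by 46 mm tall, with a copper winding 34 mm (x) by 44 mm (y) around its middle, from 7 to 39 mm above the underside; about 0.3 kg. Grip across the winding (along y, 44 mm) or over the core's ends (along x, 56 mm). Origin: centre of the underside, z up
- capacitor: black round capacitor can with a bare aluminium top, diameter 35 mm, 50 mm tall, standing upright, loose, about 0.07 kg. Origin: centre of the underside; z up along its axis
- plate_a: one of three identical fixed aluminium inspection plates, 90 x 90 x 5 mm, with a thin grey field on top, in a staggered row from left (+y) to right: left, middle, right. Which letter is where changes every time: go by position. Origin: centre of the underside, on the bench (a part on the plate has its underside 5 mm higher); x and y along the edges, z up
- plate_b: one of three identical fixed aluminium inspection plates, 90 x 90 x 5 mm, with a thin grey field on top, in a staggered row from left (+y) to right: left, middle, right. Which letter is where changes every time: go by position. Origin: centre of the underside, on the bench (a part on the plate has its underside 5 mm higher); x and y along the edges, z up
- plate_c: one of three identical fixed aluminium inspection plates, 90 x 90 x 5 mm, with a thin grey field on top, in a staggered row from left (+y) to right: left, middle, right. Which letter is where changes every time: go by position. Origin: centre of the underside, on the bench (a part on the plate has its underside 5 mm higher); x and y along the edges, z up
- multimeter: hand-held multimeter with yellow case, black face, greenish screen and round dial, lying on its back beyond one end of the row of plates (left or right, changes every time), 180 mm (x) by 85 mm (y), 42 mm high with the dial; loose, to be left alone. Origin: centre of the underside
- parts_box: grey open plastic box of screws with six compartments, 150 mm (x) by 95 mm (y), 35 mm high, beyond the other end of the row; loose, to be left alone. Origin: centre of the underside
- screwdriver: screwdriver 180 mm long lying crosswise on the bench behind the row of plates; loose, to be left alone. Origin: centre of the underside, x along its shaft
There are look-alikes about, which are no part of the job. Leave any orange, red or turquoise look-alike of the fan alone.

How it is judged (in metres and radians):
At the end, for the whole second after the job is handed in: Heat sink on the end plate beside the multimeter, transformer on the middle one, capacitor on the other end, each within 15 mm of centre and 7 degrees of upright; fan flat on the heat sink within 10 mm, edges in line within 15 degrees (any quarter turn); all released and at rest ((horizontal distance between heat_sink and plate_a below 0.015 m or horizontal distance between heat_sink and plate_b below 0.015 m or horizontal distance between heat_sink and plate_c below 0.015 m) and height (world z) of heat_sink between 0.002 and 0.009 m and angle between each of heat_sink, transformer, capacitor, fan's own z axis and vertical below 0.12 rad and (horizontal distance between transformer and plate_a below 0.015 m or horizontal distance between transformer and plate_b below 0.015 m or horizontal distance between transformer and plate_c below 0.015 m) and height (world z) of transformer between 0.002 and 0.009 m and (horizontal distance between capacitor and plate_a below 0.015 m or horizontal distance between capacitor and plate_b below 0.015 m or horizontal distance between capacitor and plate_c below 0.015 m) and height (world z) of capacitor between 0.002 and 0.009 m and ((world y of each of multimeter, heat_sink above 0.1 m and world y of capacitor below -0.1 m) or (world y of each of multimeter, heat_sink below -0.1 m and world y of capacitor above 0.1 m)) and world y of transformer between -0.08 and 0.08 m and horizontal distance between fan and heat_sink below 0.01 m and z of fan in the frame of heat_sink between 0.02 and 0.028 m and (angle between the x axis of fan and the x axis of heat_sink, either way round below 0.26 rad or angle between the x axis of fan and the y axis of heat_sink, either way round below 0.26 rad) and linear speed of each of heat_sink, fan, transformer, capacitor below 0.02 m/s); the robot touches nothing.
It fails at once if the multimeter, the parts box or the screwdriver is pushed more than 25 mm from its place (distance of any of multimeter, parts_box, screwdriver from where it was at the start of the episode above 0.025 m).
It fails at once if a part is dropped from more than about 25 mm or thrown (moves faster than 0.7 m/s while not held) ((linear speed of heat_sink above 0.7 m/s and contact force between heat_sink and the fingers below 0.1 N) or (linear speed of fan above 0.7 m/s and contact force between fan and the fingers below 0.1 N) or (linear speed of transformer above 0.7 m/s and contact force between transformer and the fingers below 0.1 N) or (linear speed of capacitor above 0.7 m/s and contact force between capacitor and the fingers below 0.1 N)).
It also fails if it takes over 106 s, if anything falls off the work surface, if the arm or the gripper's body presses on something with over 40 N, if the wrist force passes 120 N, or if a joint passes its speed limit or range.

## Robot

A 6-joint arm with a two-finger parallel gripper is mounted at the origin on the work surface. World frame = base frame: x ahead of the robot, y to its left, z up, the work surface at z = 0. Lengths are in mm, angles in rad, forces in N, time in s.
With the tool pointing down it reaches from about 350 to 975 mm from the base axis. Payload 7.1 kg.
Tool frame: the origin (TCP) lies midway between the tips of the shut fingers; the grasp point (between the pads) lies 19 mm behind it; z points along the fingers, x is the direction in which the jaws open and shut, and the axes are right-handed (so a half turn about z gives the same grasp; the last joint's range is limited). The gripper opens to 88 mm and grips with 3 to 60 N. Pads are 20 mm wide; open, the fingers measure 115 mm over their backs; the gripper's body (75 mm by 178 mm) begins 61 mm behind the grasp point.
Start: joints at [1.093, 0.423, 1.63, -0, 1.089, -0.019], TCP at [276.763, 560.363, 222.675] pointing down, gripper open.
Joint ranges: [-3, 3], [-0.9, 2.11], [0.09, 2.58], [-1.31, 4.45], [0.11, 2.69], [-2.54, 2.54]. Speed limits (rad/s): [2.39, 2.39, 3.01, 3.14, 3.14, 3.14].

## Interface

Orientations are given as a rotation vector (axis times angle).
In Python, from workcell import telemetry, imaging, ticket gives the robot as it stands.
- The arm moves only by the tool jog_arm, never from a script. Its arguments are lists of equal length, an entry for each row: "travel": the shift along the world's x, y, z in units of 400 mm (1.0 is 400 mm), a list of three; "dr": the turn, a rotation vector about the world's x, y, z in units of 90 degrees (1.0 is 90 degrees), a list of three. In form: {"travel": [[tx, ty, tz], ...], "dr": [[wx, wy, wz], ...]}. A call has exactly 10 rows; each row is the pose to reach, as a shift and turn from the pose measured when the call began; what a row does not reach only later rows make up. A row lasts 1/10 s, in which the tool goes at most 50 mm and 8.59 degrees, less where a joint would pass 70% of its speed; a pose out of reach is approached as far as the arm can. A call with a number of a shift or a turn outside -1 to 1 is refused whole. A call with a gripper value outside its range is refused whole. "hand" is the opening, from -1 (shut) to 1 (fully open), set as the call begins (left out, the last holds). The fingers move at their own pace and stop on an object; the grip force is fixed at half the most. Time passes only in rows, so rows that repeat a pose let the fingers close, or fill a call up. It gives the time, the measured TCP pose, the force and the opening at its end, in the units of the state.
- telemetry.get_obs(): the state, without advancing time (a new reading comes with each control period).
- imaging.get_image(name): name is "scene" or "side" or "wrist"; returns a dict with "pixels" (400x640x3 uint8, red, green, blue), "range_z" (400x640 float32, mm along the optical axis (not along the pixel's ray), 0 where there is no reading), "fx", "fy", "cx", "cy" (pixels), "extrinsics" (4x4, takes a point from world to camera coordinates). Camera axes: x right, y down, z forward; pixel columns grow to the right and rows downward; lengths in mm; the calibration is good to about 2 mm. The wrist camera is an equidistant fisheye: a pixel r from the principal point sees the ray r / f radians off the axis. A picture is of the moment at which its call begins.
- ticket.close_job(): hands the job in, once; it reports no verdict.
The state is a dict: "t": time; "qpos": joint angles; "qvel": joint speeds; "joint_torque": joint torques, N m; "ee_pos": TCP position; "orientation": TCP orientation; "ft_force": force on the tool from outside, world axes, zero at the start; "moment": the same for the moment, N m; "width": finger opening in mm.
Only numpy, scipy, OpenCV 4.12 (cv2) and the standard library are available. Lean on these libraries where they do the work, as an engineer would, in place of code of your own. Each camera call takes 0.05 s, during which the arm holds its last target. There are 200 camera calls.

## Working session

There is one attempt and no reset: what is moved stays moved. The work goes in short steps, Python scripts to look and compute and a tool call to move; the robot and the scene stay as the last step left them, time stands still between calls to the robot, and variables do not carry over. Pictures are saved under pics/ and viewed, about 12 in all and at most 16, crops included, and the job is handed in when it is done.

Besides the shell and the picture viewer there is one more tool, called after "Request:" in YAML: its name, and indented under it one key for each argument. jog_arm: Moves the arm, as the interface text tells. Its arguments: {"type":"object","properties":{"travel":{"type":"array"},"dr":{"type":"array"},"hand":{"type":"number"}},"required":["travel","dr"]}

```bash
mkdir -p pics && ls && python3 - <<'E'
from workcell import telemetry, imaging
import numpy as np, cv2
for n in("scene","side"):
    im=imaging.get_image(n)
    cv2.imwrite(f"pics/{n}0.png",im["pixels"][:,:,::-1])
    np.savez(f"{n}0.npz",**im)
    print(n,im["fx"],im["fy"],im["cx"],im["cy"]);print(np.round(im["extrinsics"],3))
print(telemetry.get_obs())
E
```

```text
pics
scene 471.85953848370207 471.85953848370207 322.97691015767947 193.7553336904751
[[-6.100000e-01  7.920000e-01  1.400000e-02  3.219530e+02]
 [ 5.950000e-01  4.700000e-01 -6.520000e-01 -2.754250e+02]
 [-5.230000e-01 -3.900000e-01 -7.580000e-01  1.440823e+03]
 [ 0.000000e+00  0.000000e+00  0.000000e+00  1.000000e+00]]
side 436.5528700001122 436.5528700001122 322.8967273138773 199.33145881238377
[[ 9.520000e-01 -3.070000e-01  6.000000e-03 -5.164910e+02]
 [-2.110000e-01 -6.650000e-01 -7.160000e-01  1.251280e+02]
 [ 2.240000e-01  6.800000e-01 -6.980000e-01  1.065323e+03]
 [ 0.000000e+00  0.000000e+00  0.000000e+00  1.000000e+00]]
{'t': 0.1, 'qpos': array([ 1.09301766e+00,  4.23734446e-01,  1.63057231e+00, -1.91089759e-05,
        1.08859795e+00, -1.89887217e-02]), 'qvel': array([-1.21648791e-03, -9.31616799e-04, -2.89652903e-03,  2.39899710e-05,
       -1.02226006e-03,  1.05450195e-03]), 'joint_torque': array([ 3.35312852e-04, -5.45605731e+01, -2.74327880e+01,  6.44503185e-02,
        1.87485537e-02, -1.19791119e-05]), 'ee_pos': array([276.5449993 , 559.95542799, 222.01435878]), 'orientation': array([ 2.66778868e+00,  1.65776856e+00, -1.75688427e-03]), 'ft_force': array([-0.31370654, -0.54254616,  0.14518636]), 'moment': array([ 0.0070924 , -0.04990812,  0.02375525]), 'width': 87.79920599326915}
```

View pics/scene0.png

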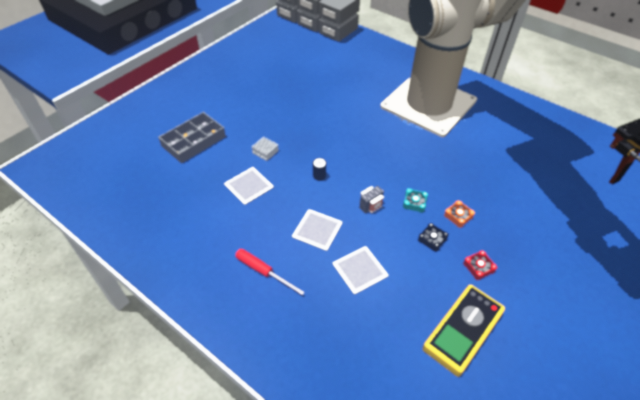

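View pics/side0.png

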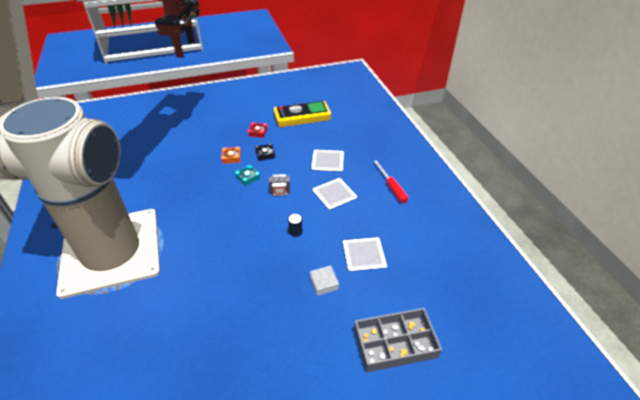

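The scene view shows the plates at about (249,185), (318,229) and (360,269). The heat sink is at (265,147), the capacitor at (319,168), the transformer at (372,198) and the black fan at (433,237). The multimeter is at the left (+y) end, and the side view agrees.

```bash
cat > h.py <<'E'
import numpy as np, cv2
def world(im):
    "world xyz of each pixel from the range image (pinhole cameras)"
    v,u=np.mgrid[0:400,0:640]; z=im["range_z"].astype(float)
    p=np.stack([(u-im["cx"])/im["fx"]*z,(v-im["cy"])/im["fy"]*z,z],-1)
    E=im["extrinsics"]; return (p-E[:3,3])@E[:3,:3]
def fg(im):
    hsv=cv2.cvtColor(np.ascontiguousarray(im["pixels"]),cv2.COLOR_RGB2HSV)
    blue=(hsv[...,0]>100)&(hsv[...,0]<125)&(hsv[...,1]>150)&(hsv[...,2]>90)
    return (~blue).astype(np.uint8)
def plane(im,uv,h):
    "pixels cast onto z=h (pinhole)"
    uv=np.atleast_2d(uv).astype(float);E=im["extrinsics"];R=E[:3,:3];c=-R.T@E[:3,3]
    d=np.c_[(uv[:,0]-im["cx"])/im["fx"],(uv[:,1]-im["cy"])/im["fy"],np.ones(len(uv))]@R
    return c+d*((h-c[2])/d[:,2])[:,None]
E
python3 - <<'E'
from h import *
for n in("scene","side"):
    im=np.load(n+"0.npz");W=world(im);m=fg(im)
    k,lab,st,cen=cv2.connectedComponentsWithStats(m)
    print(n)
    for i in range(1,k):
        if not 60<st[i,4]<4000: continue
        s=(lab==i);P=W[s];P=P[np.abs(P[:,2])<120]
        if len(P)<50: continue
        hi=np.percentile(P[:,2],90)
        if np.hypot(*np.median(P,0)[:2])>1000 or np.median(P,0)[0]<200: continue
        T=P[P[:,2]>hi-6]; r=cv2.minAreaRect(T[:,:2].astype(np.float32))
        print(cen[i].round(),"med",np.median(P,0).round(),"ztop",hi.round(1),"rect",np.round(r[0],1),np.round(r[1],1),round(r[2],1),im["pixels"][s].mean(0).round())
E
```

```text
scene
[192. 136.] med [ 559. -431.   20.] ztop 34.5 rect [ 559.6 -431.5] [103.4 152. ] 83.8 [ 92.  99. 120.]
[265. 148.] med [ 469. -244.   20.] ztop 25.9 rect [ 466.2 -248.8] [53.4 53.6] 4.1 [159. 172. 195.]
[319. 167.] med [453. -72.  43.] ztop 52.7 rect [446.5 -76.6] [34.4 33.4] 9.1 [120. 130. 153.]
[248. 185.] med [ 587. -195.    6.] ztop 8.5 rect [ 583.6 -198.2] [101.3 100.6] 78.0 [210. 217. 234.]
[371. 199.] med [452.  90.  39.] ztop 47.6 rect [445.7  83.2] [43.6 56.8] 73.8 [140. 143. 164.]
[415. 200.] med [372. 168.  16.] ztop 21.6 rect [371.1 166.4] [53.8 50.6] 22.9 [ 89. 161. 175.]
[459. 213.] med [341. 273.  12.] ztop 20.8 rect [341.3 271.4] [56.2 56.7] 82.4 [174. 127. 125.]
[317. 229.] med [588.  29.   6.] ztop 8.1 rect [585.4  26.6] [102.2  99.1] 12.8 [213. 219. 235.]
[433. 237.] med [443. 258.  15.] ztop 21.1 rect [442.8 256.7] [50.1 55.4] 87.8 [ 90.  98. 117.]
[360. 269.] med [616. 172.   5.] ztop 7.7 rect [612.7 169.6] [99.6 98.8] 67.1 [214. 220. 236.]
[263. 268.] med [750.  -2.  18.] ztop 26.1 rect [752.9 -22.7] [24.6 91.6] 2.2 [191. 107. 145.]
[480. 264.] med [445. 3
[... 532 characters left out ...]
] 68.7 [216. 220. 235.]
[394. 185.] med [745. -14.  16.] ztop 24.8 rect [746.8 -23.4] [22.3 91.8] 4.2 [188.  78. 114.]
[247. 174.] med [368. 164.  14.] ztop 20.1 rect [366.8 165.2] [52.9 55.7] 21.2 [ 65. 155. 165.]
[279. 184.] med [441.  71.  35.] ztop 46.3 rect [440.8  82.3] [44.4 54.4] 76.3 [148. 142. 153.]
[334. 193.] med [583.  24.   5.] ztop 7.0 rect [585.2  29.3] [ 99. 103.] 12.4 [218. 222. 235.]
[295. 224.] med [442. -88.  43.] ztop 51.7 rect [442.8 -77.3] [32.2 34.1] 4.1 [117. 123. 138.]
[364. 254.] med [ 583. -200.    5.] ztop 7.4 rect [ 584.2 -196.3] [99.9 96.9] 78.3 [221. 223. 236.]
[324. 280.] med [ 464. -253.   20.] ztop 25.0 rect [ 463.4 -249.3] [50.6 52.7] 1.6 [193. 200. 213.]
```

Both views agree within about 4 mm. Averages:

| Item | x, y (mm) | Yaw |
|---|---|---|
| Heat sink | 465, -249 | about 3° |
| Fan | 440, 255 | about -3° |
| Transformer | 443, 83 | y axis at about 75° |
| Capacitor | 444, -77 | – |
| Left plate | 613, 171 | – |
| Middle plate | 585, 28 | – |
| Right plate | 584, -197 | – |

I'll take the transformer first.

Request:
jog_arm:
  travel:
    - [0.02, -0.06, 0]
    - [0.06, -0.18, 0]
    - [0.1, -0.3, 0]
    - [0.14, -0.42, 0]
    - [0.18, -0.54, 0]
    - [0.22, -0.66, 0]
    - [0.26, -0.78, 0]
    - [0.3, -0.88, 0]
    - [0.34, -0.96, 0]
    - [0.36, -1.0, 0]
  dr:
    - [0, 0, 0.01]
    - [0, 0, 0.03]
    - [0, 0, 0.05]
    - [0, 0, 0.07]
    - [0, 0, 0.09]
    - [0, 0, 0.1]
    - [0, 0, 0.11]
    - [0, 0, 0.12]
    - [0, 0, 0.12]
    - [0, 0, 0.12]
  hand: 1

```text
t: 1.1
ee_pos: [421.1, 157.4, 222.0]
orientation: [2.502, 1.898, -0.002]
ft_force: [-0.5, 0.6, -0.5]
width: 87.5
```

```bash
python3 - <<'E'
from workcell import telemetry, imaging
import numpy as np, cv2
im=imaging.get_image("wrist");np.savez("w1.npz",**im)
cv2.imwrite("pics/w1.png",im["pixels"][:,:,::-1])
print(im["fx"],im["cx"],im["cy"]);E=im["extrinsics"];print(E.round(2),(-E[:3,:3].T@E[:3,3]).round(1))
print(telemetry.get_obs())
E
```

```text
309.70691628693146 323.21514835691613 204.2560894469289
[[ 2.7000e-01  9.6000e-01 -0.0000e+00 -2.6543e+02]
 [ 9.3000e-01 -2.6000e-01  2.8000e-01 -3.8479e+02]
 [ 2.7000e-01 -8.0000e-02 -9.6000e-01  2.8958e+02]
 [ 0.0000e+00  0.0000e+00  0.0000e+00  1.0000e+00]] [349.9 178.5 384.8]
{'t': 1.15, 'qpos': array([ 0.33077145,  0.16451669,  2.00217127, -0.0025915 ,  0.97558806,
       -0.9658621 ]), 'qvel': array([ 6.51562800e-02, -7.26679061e-05,  1.08583911e-03,  2.00993460e-02,
        1.13912979e-03,  8.80551749e-02]), 'joint_torque': array([  2.37201244, -36.29711866, -23.96529436,   0.52654674,
         0.19882166,   0.05760331]), 'ee_pos': array([421.80702982, 156.7225887 , 221.96220625]), 'orientation': array([ 2.50133391e+00,  1.89775316e+00, -2.07076150e-03]), 'ft_force': array([-0.2593297 , -0.55436411,  0.54512549]), 'moment': array([ 2.44429360e-05, -1.34973611e-02,  5.62198533e-03]), 'width': 87.67547188113356}
```

View pics/w1.png

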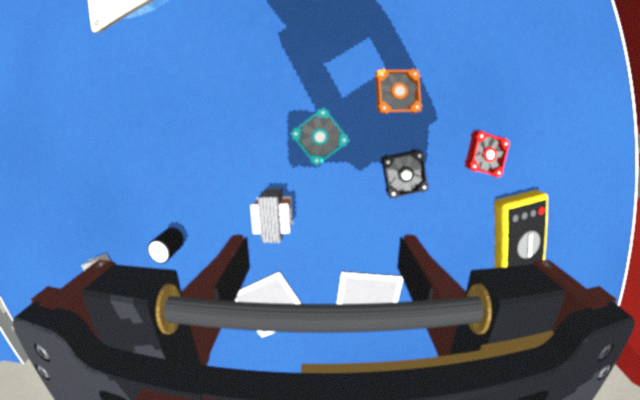

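The wrist view shows the transformer's core top around (268,218) with its long axis almost vertical in the image and the winding along the jaw axis. The black fan is at (405,173). I'll cast both for a check.

```bash
cat >> h.py <<'E'
def wplane(im,uv,h):
    "wrist fisheye pixels cast onto z=h"
    uv=np.atleast_2d(uv).astype(float);E=im["extrinsics"];R=E[:3,:3];c=-R.T@E[:3,3]
    K=np.array([[im["fx"],0,im["cx"]],[0,im["fy"],im["cy"]],[0,0,1]],float)
    n=cv2.fisheye.undistortPoints(uv[None],K,np.zeros(4))[0]
    d=np.c_[n,np.ones(len(n))]@R
    return c+d*((h-c[2])/d[:,2])[:,None]
E
python3 - <<'E'
from h import *
im=np.load("w1.npz");m=fg(im)
px=im["pixels"]
k,lab,st,cen=cv2.connectedComponentsWithStats(m)
for name,uv,h in(("fan",(405,173),20),("tr",(268,218),23),("cap",(160,250),50)):
    l=lab[uv[1],uv[0]];s=lab==l
    pts=np.argwhere(s)[:,::-1]
    r=cv2.minAreaRect(wplane(im,pts,h)[:,:2].astype(np.float32));print(name,st[l],np.round(r[0],1),np.round(r[1],1),round(r[2],1))
print(wplane(im,[[261,193],[275,193],[264,243],[281,242],[268,218],[160,250]],46).round(1))
big=cv2.resize(px[180:260,220:320,::-1],None,fx=6,fy=6,interpolation=cv2.INTER_CUBIC);cv2.imwrite("pics/w1c.png",big)
E
```

```text
fan [ 381  149   48   50 1762] [441.1 256.8] [54.4 56. ] 87.5
tr [ 249  188   45   56 1996] [448.3  82.6] [55.4 72.3] 75.2
cap [147 228  37  36 840] [440.6 -62.3] [33.4 66.5] 24.1
[[412.3  86.5  46. ]
 [416.8 102.2  46. ]
 [472.   69.6  46. ]
 [476.   90.1  46. ]
 [443.1  84.8  46. ]
 [447.  -75.4  46. ]]
```

View pics/w1c.png

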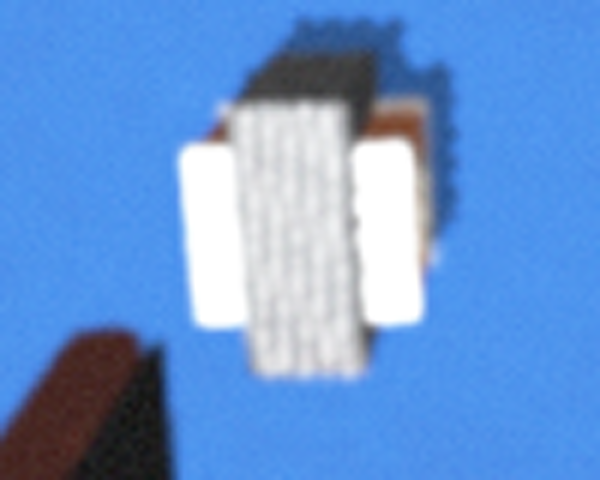

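Core centre is at about (444,83), consistent with the other views. Descending.

Request:
jog_arm:
  travel:
    - [0.02, -0.07, 0]
    - [0.045, -0.15, -0.06]
    - [0.055, -0.183, -0.15]
    - [0.055, -0.183, -0.25]
    - [0.055, -0.183, -0.34]
    - [0.055, -0.183, -0.42]
    - [0.055, -0.183, -0.48]
    - [0.055, -0.183, -0.52]
    - [0.055, -0.183, -0.535]
    - [0.055, -0.183, -0.535]
  dr:
    - [0, 0, 0]
    - [0, 0, 0]
    - [0, 0, 0]
    - [0, 0, 0]
    - [0, 0, 0]
    - [0, 0, 0]
    - [0, 0, 0]
    - [0, 0, 0]
    - [0, 0, 0]
    - [0, 0, 0]
  hand: 1

```text
t: 2.15
ee_pos: [443.2, 83.8, 7.3]
orientation: [2.502, 1.899, -0.005]
ft_force: [0.1, 0.7, -0.7]
width: 87.5
```

Request:
jog_arm:
  travel:
    - [0, 0, 0]
    - [0, 0, 0]
    - [0, 0, 0]
    - [0, 0, 0]
    - [0, 0, 0]
    - [0, 0, 0]
    - [0, 0, 0]
    - [0, 0, 0.01]
    - [0, 0, 0.04]
    - [0, 0, 0.08]
  dr:
    - [0, 0, 0]
    - [0, 0, 0]
    - [0, 0, 0]
    - [0, 0, 0]
    - [0, 0, 0]
    - [0, 0, 0]
    - [0, 0, 0]
    - [0, 0, 0]
    - [0, 0, 0]
    - [0, 0, 0]
  hand: -1

```text
t: 3.15
ee_pos: [442.2, 83.6, 39.5]
orientation: [-2.502, -1.899, 0.008]
ft_force: [-0.2, 0.2, -3.9]
width: 43.9
```

Request:
jog_arm:
  travel:
    - [0.02, -0.01, 0.02]
    - [0.07, -0.03, 0.03]
    - [0.14, -0.055, 0.03]
    - [0.21, -0.082, 0.03]
    - [0.28, -0.11, 0.03]
    - [0.33, -0.13, 0.03]
    - [0.358, -0.139, 0.02]
    - [0.358, -0.139, 0]
    - [0.358, -0.139, -0.02]
    - [0.358, -0.139, -0.03]
  dr:
    - [0, 0, 0]
    - [0, 0, 0]
    - [0, 0, 0]
    - [0, 0, 0]
    - [0, 0, 0]
    - [0, 0, 0]
    - [0, 0, 0]
    - [0, 0, 0]
    - [0, 0, 0]
    - [0, 0, 0]

```text
t: 4.15
ee_pos: [583.1, 28.3, 26.0]
orientation: [-2.5, -1.898, 0.012]
ft_force: [-0.7, -0.2, -3.5]
width: 43.9
```

```bash
python3 - <<'E'
from h import *
from workcell import telemetry, imaging
im=imaging.get_image("scene");np.savez("s2.npz",**im)
cv2.imwrite("pics/s2.png",cv2.resize(im["pixels"][170:300,250:420,::-1],None,fx=4,fy=4))
o=telemetry.get_obs();print(o["ee_pos"],o["ft_force"],o["width"])
E
```

```text
[583.11483191  28.34544923  25.76309453] [ 0.14464454 -0.47955595 -4.17752702] 43.76110960017493
```

View pics/s2.png

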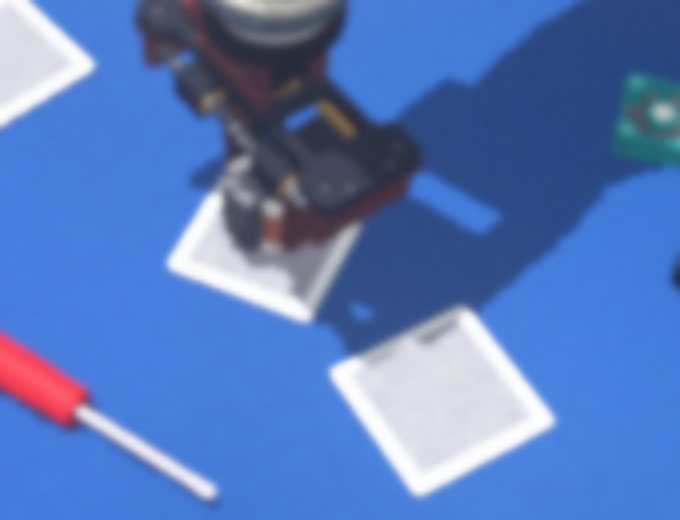

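The transformer is held over the middle plate. Lowering, then release.

Request:
jog_arm:
  travel:
    - [0.005, 0, -0.01]
    - [0.005, 0, -0.018]
    - [0.005, 0, -0.024]
    - [0.005, 0, -0.029]
    - [0.005, 0, -0.032]
    - [0.005, 0, -0.034]
    - [0.005, 0, -0.035]
    - [0.005, 0, -0.035]
    - [0.005, 0, -0.035]
    - [0.005, 0, -0.035]
  dr:
    - [0, 0, 0]
    - [0, 0, 0]
    - [0, 0, 0]
    - [0, 0, 0]
    - [0, 0, 0]
    - [0, 0, 0]
    - [0, 0, 0]
    - [0, 0, 0]
    - [0, 0, 0]
    - [0, 0, 0]

```text
t: 5.2
ee_pos: [585.1, 28.4, 12.7]
orientation: [-2.5, -1.899, 0.012]
ft_force: [-3.4, 0.6, 5.7]
width: 43.7
```

Request:
jog_arm:
  travel:
    - [0, 0, 0]
    - [0, 0, 0]
    - [0, 0, 0]
    - [0, 0, 0.02]
    - [0, 0, 0.08]
    - [0, 0, 0.16]
    - [-0.02, -0.01, 0.22]
    - [-0.07, -0.05, 0.25]
    - [-0.14, -0.1, 0.25]
    - [-0.2, -0.15, 0.25]
  dr:
    - [0, 0, 0]
    - [0, 0, 0]
    - [0, 0, 0]
    - [0, 0, 0]
    - [0, 0, 0]
    - [0, 0, 0]
    - [0, 0, 0]
    - [0, 0, 0]
    - [0, 0, 0]
    - [0, 0, 0]
  hand: 1

```text
t: 6.2
ee_pos: [504.4, -32.0, 113.7]
orientation: [-2.5, -1.9, 0.011]
ft_force: [1.5, 0.3, -0.4]
width: 87.8
```

```bash
python3 - <<'E'
from h import *
from workcell import telemetry, imaging
im=imaging.get_image("wrist");np.savez("w3.npz",**im)
cv2.imwrite("pics/w3.png",im["pixels"][:,:,::-1])
o=telemetry.get_obs();print(o["ee_pos"],o["ft_force"],o["width"])
E
```

```text
[499.8389397  -33.82553519 112.88083599] [-3.65380551 -0.22929726  0.43482955] 87.77995586211733
```

View pics/w3.png

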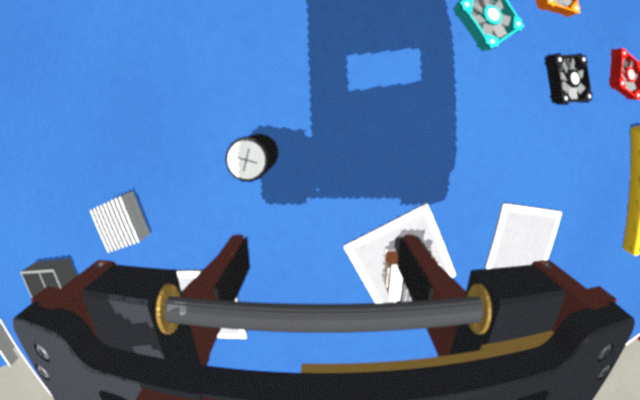

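The capacitor's top is at (247,159), the heat sink's top around (117,222), and the transformer stands on the middle plate.

```bash
python3 - <<'E'
from h import *
im=np.load("w3.npz")
print(wplane(im,[[247,159]],50).round(1)); 
c=wplane(im,[[90,208],[126,191],[140,237],[106,251]],24);print(c.round(1),c.mean(0))
E
```

```text
[[446.6 -75.   50. ]]
[[ 440.8 -272.2   24. ]
 [ 438.8 -213.4   24. ]
 [ 487.  -218.3   24. ]
 [ 491.  -274.8   24. ]] [ 464.36984012 -244.65569142   24.        ]
```

Request:
jog_arm:
  travel:
    - [-0.06, -0.05, 0]
    - [-0.11, -0.085, 0]
    - [-0.137, -0.105, 0]
    - [-0.137, -0.105, -0.04]
    - [-0.137, -0.105, -0.11]
    - [-0.137, -0.105, -0.17]
    - [-0.137, -0.105, -0.22]
    - [-0.137, -0.105, -0.25]
    - [-0.137, -0.105, -0.257]
    - [-0.137, -0.105, -0.257]
  dr:
    - [0, 0, 0.05]
    - [0, 0, 0.11]
    - [0, 0, 0.16]
    - [0, 0, 0.174]
    - [0, 0, 0.174]
    - [0, 0, 0.174]
    - [0, 0, 0.174]
    - [0, 0, 0.174]
    - [0, 0, 0.174]
    - [0, 0, 0.174]
  hand: 1

```text
t: 7.25
ee_pos: [445.2, -75.8, 10.2]
orientation: [-2.218, -2.221, 0.019]
ft_force: [0.3, 0.1, 0.4]
width: 88.0
```

Request:
jog_arm:
  travel:
    - [0, 0, 0]
    - [0, 0, 0]
    - [0, 0, 0]
    - [0, 0, 0]
    - [0, 0, 0]
    - [0, 0, 0]
    - [0, 0, 0]
    - [0, 0, 0.01]
    - [0, 0, 0.04]
    - [0, 0, 0.08]
  dr:
    - [0, 0, 0]
    - [0, 0, 0]
    - [0, 0, 0]
    - [0, 0, 0]
    - [0, 0, 0]
    - [0, 0, 0]
    - [0, 0, 0]
    - [0, 0, 0]
    - [0, 0, 0]
    - [0, 0, 0]
  hand: -1

```text
t: 8.25
ee_pos: [444.6, -75.7, 42.6]
orientation: [-2.217, -2.22, 0.02]
ft_force: [-0.2, 0.2, -0.3]
width: 34.7
```

Request:
jog_arm:
  travel:
    - [0.02, -0.02, 0.03]
    - [0.07, -0.06, 0.05]
    - [0.14, -0.12, 0.05]
    - [0.21, -0.18, 0.05]
    - [0.28, -0.24, 0.05]
    - [0.33, -0.285, 0.04]
    - [0.35, -0.303, 0.02]
    - [0.35, -0.303, 0]
    - [0.35, -0.303, -0.025]
    - [0.35, -0.303, -0.045]
  dr:
    - [0, 0, 0]
    - [0, 0, 0]
    - [0, 0, 0]
    - [0, 0, 0]
    - [0, 0, 0]
    - [0, 0, 0]
    - [0, 0, 0]
    - [0, 0, 0]
    - [0, 0, 0]
    - [0, 0, 0]

```text
t: 9.25
ee_pos: [582.7, -195.6, 23.4]
orientation: [-2.214, -2.219, 0.022]
ft_force: [0.2, 0.3, -1.3]
width: 34.6
```

```bash
python3 -c "
from workcell import telemetry
o=telemetry.get_obs();print(o['ee_pos'],o['ft_force'],o['width'])"
```

```text
[ 582.73923064 -195.64817711   23.35310021] [ 0.21793944  0.2983547  -1.25125091] 34.60200658715421
```

Request:
jog_arm:
  travel:
    - [0.003, -0.003, -0.005]
    - [0.003, -0.003, -0.01]
    - [0.003, -0.003, -0.014]
    - [0.003, -0.003, -0.017]
    - [0.003, -0.003, -0.019]
    - [0.003, -0.003, -0.021]
    - [0.003, -0.003, -0.022]
    - [0.003, -0.003, -0.022]
    - [0.003, -0.003, -0.022]
    - [0.003, -0.003, -0.022]
  dr:
    - [0, 0, 0]
    - [0, 0, 0]
    - [0, 0, 0]
    - [0, 0, 0]
    - [0, 0, 0]
    - [0, 0, 0]
    - [0, 0, 0]
    - [0, 0, 0]
    - [0, 0, 0]
    - [0, 0, 0]

```text
t: 10.25
ee_pos: [584.1, -196.9, 15.2]
orientation: [-2.215, -2.219, 0.021]
ft_force: [-2.6, 0.8, 6.7]
width: 35.2
```

Request:
jog_arm:
  travel:
    - [0, 0, 0]
    - [0, 0, 0]
    - [0, 0, 0]
    - [0, 0, 0.02]
    - [0, 0, 0.08]
    - [0, 0, 0.16]
    - [-0.02, -0.01, 0.22]
    - [-0.08, -0.03, 0.24]
    - [-0.16, -0.07, 0.24]
    - [-0.2, -0.08, 0.24]
  dr:
    - [0, 0, 0]
    - [0, 0, 0]
    - [0, 0, 0]
    - [0, 0, 0]
    - [0, 0, 0]
    - [0, 0, 0]
    - [0, 0, 0]
    - [0, 0, 0]
    - [0, 0, 0]
    - [0, 0, 0]
  hand: 1

```text
t: 11.25
ee_pos: [502.3, -229.6, 111.9]
orientation: [-2.216, -2.218, 0.022]
ft_force: [-0.7, -0.4, 0.0]
width: 87.9
```

```bash
python3 - <<'E'
from h import *
from workcell import telemetry, imaging
im=imaging.get_image("wrist");np.savez("w4.npz",**im)
cv2.imwrite("pics/w4.png",im["pixels"][:,:,::-1])
o=telemetry.get_obs();print(o["ee_pos"],o["orientation"],o["width"])
E
```

```text
[ 500.36134293 -229.34638841  111.36244051] [-2.21499773 -2.21595158  0.02318745] 87.6289425185346
```

View pics/w4.png

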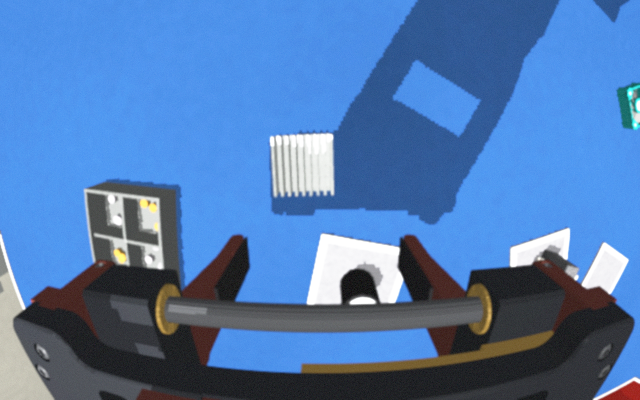

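The heat sink's top spans about (271,136) to (334,195), lying square to the jaws.

```bash
python3 - <<'E'
from h import *
im=np.load("w4.npz")
c=wplane(im,[[271,136],[331,134],[334,194],[275,196]],24);print(c.round(1),c.mean(0))
E
```

```text
[[ 442.  -272.6   24. ]
 [ 440.8 -223.7   24. ]
 [ 490.7 -220.9   24. ]
 [ 492.5 -270.7   24. ]] [ 466.53433388 -246.96398507   24.        ]
```

Request:
jog_arm:
  travel:
    - [-0.03, -0.02, 0]
    - [-0.065, -0.035, -0.02]
    - [-0.086, -0.045, -0.06]
    - [-0.086, -0.045, -0.11]
    - [-0.086, -0.045, -0.17]
    - [-0.086, -0.045, -0.22]
    - [-0.086, -0.045, -0.25]
    - [-0.086, -0.045, -0.265]
    - [-0.086, -0.045, -0.27]
    - [-0.086, -0.045, -0.27]
  dr:
    - [0, 0, 0.01]
    - [0, 0, 0.025]
    - [0, 0, 0.025]
    - [0, 0, 0.025]
    - [0, 0, 0.025]
    - [0, 0, 0.025]
    - [0, 0, 0.025]
    - [0, 0, 0.025]
    - [0, 0, 0.025]
    - [0, 0, 0.025]
  hand: 1

```text
t: 12.3
ee_pos: [466.4, -247.4, 3.6]
orientation: [-2.171, -2.26, 0.023]
ft_force: [-0.9, -0.2, -0.0]
width: 87.8
```

Request:
jog_arm:
  travel:
    - [0, 0, 0]
    - [0, 0, 0]
    - [0, 0, 0]
    - [0, 0, 0]
    - [0, 0, 0]
    - [0, 0, 0]
    - [0, 0, 0]
    - [0, 0, 0.01]
    - [0, 0, 0.05]
    - [0, 0, 0.12]
  dr:
    - [0, 0, 0]
    - [0, 0, 0]
    - [0, 0, 0]
    - [0, 0, 0]
    - [0, 0, 0]
    - [0, 0, 0]
    - [0, 0, 0]
    - [0, 0, 0]
    - [0, 0, 0]
    - [0, 0, 0]
  hand: -1

```text
t: 13.3
ee_pos: [465.0, -246.6, 50.7]
orientation: [-2.169, -2.257, 0.025]
ft_force: [0.6, -0.6, -1.1]
width: 50.0
```

Request:
jog_arm:
  travel:
    - [0, 0.0, 0.05]
    - [0, 0.02, 0.12]
    - [0.01, 0.08, 0.17]
    - [0.04, 0.17, 0.19]
    - [0.08, 0.28, 0.19]
    - [0.13, 0.39, 0.19]
    - [0.17, 0.5, 0.19]
    - [0.22, 0.62, 0.19]
    - [0.26, 0.73, 0.19]
    - [0.3, 0.83, 0.19]
  dr:
    - [0, 0, 0]
    - [0, 0, 0]
    - [0, 0, 0]
    - [0, 0, 0]
    - [0, 0, 0]
    - [0, 0, 0]
    - [0, 0, 0]
    - [0, 0, 0]
    - [0, 0, 0]
    - [0, 0, 0]

```text
t: 14.3
ee_pos: [585.2, 87.8, 126.8]
orientation: [-2.168, -2.257, 0.025]
ft_force: [1.0, -0.0, -1.5]
width: 49.9
```

```bash
python3 -c "
from workcell import telemetry
o=telemetry.get_obs();print(o['ee_pos'],o['orientation'],o['ft_force'],o['width'])"
```

```text
[585.1506057   87.77085523 126.77425688] [-2.16781884 -2.25748826  0.02497993] [ 1.04064674 -0.04694811 -1.54241495] 49.85982716598322
```

Request:
jog_arm:
  travel:
    - [0.03, 0.08, 0]
    - [0.055, 0.15, 0]
    - [0.07, 0.2, -0.02]
    - [0.07, 0.208, -0.07]
    - [0.07, 0.208, -0.13]
    - [0.07, 0.208, -0.18]
    - [0.07, 0.208, -0.22]
    - [0.07, 0.208, -0.25]
    - [0.07, 0.208, -0.265]
    - [0.07, 0.208, -0.27]
  dr:
    - [0, 0, 0]
    - [0, 0, 0]
    - [0, 0, 0]
    - [0, 0, 0]
    - [0, 0, 0]
    - [0, 0, 0]
    - [0, 0, 0]
    - [0, 0, 0]
    - [0, 0, 0]
    - [0, 0, 0]

```text
t: 15.3
ee_pos: [613.0, 170.7, 18.2]
orientation: [-2.168, -2.257, 0.026]
ft_force: [0.4, 0.4, -0.6]
width: 49.8
```

```bash
python3 -c "
from workcell import telemetry
o=telemetry.get_obs();print(o['ee_pos'],o['orientation'],o['ft_force'],o['width'])"
```

```text
[613.0450217  170.72624982  18.24454502] [-2.16800943 -2.25691056  0.02576422] [ 0.39162711  0.36457369 -0.57464866] 49.84303951203406
```

Lower from 18.2 to about 8.5.

Request:
jog_arm:
  travel:
    - [0, 0, -0.006]
    - [0, 0, -0.011]
    - [0, 0, -0.015]
    - [0, 0, -0.019]
    - [0, 0, -0.022]
    - [0, 0, -0.024]
    - [0, 0, -0.025]
    - [0, 0, -0.025]
    - [0, 0, -0.025]
    - [0, 0, -0.025]
  dr:
    - [0, 0, 0]
    - [0, 0, 0]
    - [0, 0, 0]
    - [0, 0, 0]
    - [0, 0, 0]
    - [0, 0, 0]
    - [0, 0, 0]
    - [0, 0, 0]
    - [0, 0, 0]
    - [0, 0, 0]

```text
t: 16.3
ee_pos: [613.1, 170.7, 8.9]
orientation: [-2.168, -2.257, 0.026]
ft_force: [-2.6, -0.0, 6.3]
width: 49.6
```

Request:
jog_arm:
  travel:
    - [0, 0, 0]
    - [0, 0, 0]
    - [0, 0, 0]
    - [0, 0, 0.02]
    - [0, 0, 0.08]
    - [0, 0, 0.16]
    - [-0.03, 0.02, 0.22]
    - [-0.11, 0.06, 0.26]
    - [-0.21, 0.11, 0.26]
    - [-0.3, 0.16, 0.26]
  dr:
    - [0, 0, 0]
    - [0, 0, 0]
    - [0, 0, 0]
    - [0, 0, 0]
    - [0, 0, 0]
    - [0, 0, 0]
    - [0, 0, 0]
    - [0, 0, 0]
    - [0, 0, 0]
    - [0, 0, 0]
  hand: 1

```text
t: 17.3
ee_pos: [492.1, 235.2, 114.1]
orientation: [-2.169, -2.256, 0.023]
ft_force: [-0.3, 0.1, 0.2]
width: 88.1
```

```bash
python3 - <<'E'
from h import *
from workcell import telemetry, imaging
im=imaging.get_image("wrist");np.savez("w5.npz",**im)
cv2.imwrite("pics/w5.png",im["pixels"][:,:,::-1])
o=telemetry.get_obs();print(o["ee_pos"],o["orientation"],o["width"])
m=fg(im);k,lab,st,cen=cv2.connectedComponentsWithStats(m)
for i in range(1,k):
    if 500<st[i,4]<9000:
        r=cv2.minAreaRect(wplane(im,np.argwhere(lab==i)[:,::-1],20)[:,:2].astype(np.float32))
        print(cen[i].round(),im["pixels"][lab==i].mean(0).round(),np.round(r[0],1),np.round(r[1],1),round(r[2],1))
E
```

```text
[486.11846107 236.55268461 113.12073958] [-2.16519768 -2.25562364  0.03081401] 88.1861981006949
[375.  36.] [167. 121.  93.] [342.8 272.9] [57.1 60.6] 79.4
[250.  64.] [132. 204. 204.] [371.2 167.9] [56.6 55.3] 21.8
[352. 149.] [100. 103. 106.] [441.9 257.3] [54.  53.4] 87.0
[476. 160.] [175. 103. 112.] [443.4 374.4] [64.9 57.6] 63.9
```

View pics/w5.png

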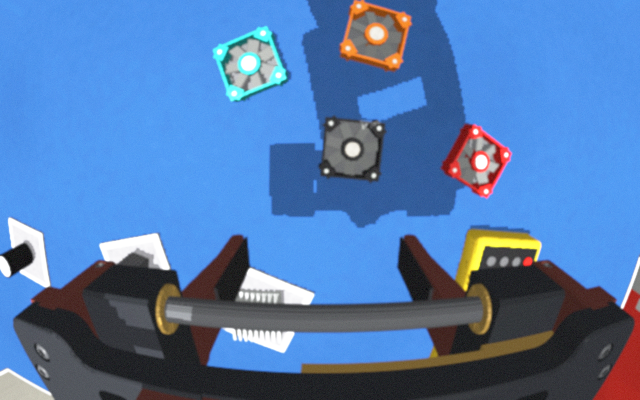

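The black fan is at (352,149), which casts to (441,257) with a yaw of about -3°. The heat sink stands on the left plate.

Request:
jog_arm:
  travel:
    - [-0.04, 0.02, 0]
    - [-0.08, 0.04, 0]
    - [-0.113, 0.05, -0.03]
    - [-0.113, 0.05, -0.09]
    - [-0.113, 0.05, -0.15]
    - [-0.113, 0.05, -0.2]
    - [-0.113, 0.05, -0.24]
    - [-0.113, 0.05, -0.265]
    - [-0.113, 0.05, -0.274]
    - [-0.113, 0.05, -0.274]
  dr:
    - [0, 0, -0.02]
    - [0, 0, -0.04]
    - [0, 0, -0.055]
    - [0, 0, -0.055]
    - [0, 0, -0.055]
    - [0, 0, -0.055]
    - [0, 0, -0.055]
    - [0, 0, -0.055]
    - [0, 0, -0.055]
    - [0, 0, -0.055]
  hand: 1

```text
t: 18.35
ee_pos: [441.0, 256.5, 3.5]
orientation: [-2.26, -2.159, 0.03]
ft_force: [-0.2, 0.3, 0.1]
width: 88.1
```

Request:
jog_arm:
  travel:
    - [0, 0, 0]
    - [0, 0, 0]
    - [0, 0, 0]
    - [0, 0, 0]
    - [0, 0, 0]
    - [0, 0, 0]
    - [0, 0, 0]
    - [0, 0, 0.01]
    - [0, 0, 0.05]
    - [0, 0, 0.12]
  dr:
    - [0, 0, 0]
    - [0, 0, 0]
    - [0, 0, 0]
    - [0, 0, 0]
    - [0, 0, 0]
    - [0, 0, 0]
    - [0, 0, 0]
    - [0, 0, 0]
    - [0, 0, 0]
    - [0, 0, 0]
  hand: -1

```text
t: 19.35
ee_pos: [439.7, 255.8, 50.8]
orientation: [-2.259, -2.159, 0.036]
ft_force: [0.7, 0.6, 0.2]
width: 49.6
```

```bash
python3 - <<'E'
from h import *
from workcell import telemetry, imaging
o=telemetry.get_obs();print(o["ee_pos"],o["orientation"],o["width"])
for n in("scene","side"):
    im=imaging.get_image(n);W=world(im);m=fg(im)
    ins=(W[...,0]>550)&(W[...,0]<675)&(W[...,1]>110)&(W[...,1]<235)&(m>0)
    T=W[ins&(W[...,2]>18)&(W[...,2]<40)];r=cv2.minAreaRect(T[:,:2].astype(np.float32));print(n,"hs",len(T),np.round(r[0],1),np.round(r[1],1),round(r[2],1))
    np.savez(n+"6.npz",**im)
E
```

```text
[439.68636303 255.79262831  50.75878983] [-2.25921076 -2.15867324  0.0359452 ] 49.55524867312451
scene hs 439 [613.1 169.2] [53.2 51.3] 1.4
side hs 233 [608.9 168.3] [51.6 54.8] 1.2
```

```bash
python3 - <<'E'
from workcell import telemetry
from scipy.spatial.transform import Rotation as R
import numpy as np
o=telemetry.get_obs();c=R.from_rotvec(o["orientation"]);a=np.radians(92.3/2)
d=R.from_rotvec(np.pi*np.array([np.cos(a),np.sin(a),0]))
print(((d*c.inv()).as_rotvec()/(np.pi/2)).round(4), c.as_matrix().round(3)[:,2], (np.array([612.5,170.5,34])-o["ee_pos"])/400)
E
```

```text
[ 0.0004 -0.0132  0.0545] [-0.021  0.    -1.   ] [ 0.42457701 -0.21739719 -0.05006989]
```

Request:
jog_arm:
  travel:
    - [0.02, -0.01, 0.04]
    - [0.07, -0.035, 0.08]
    - [0.14, -0.07, 0.1]
    - [0.22, -0.112, 0.1]
    - [0.3, -0.153, 0.1]
    - [0.37, -0.19, 0.1]
    - [0.41, -0.21, 0.08]
    - [0.425, -0.217, 0.06]
    - [0.425, -0.217, 0.03]
    - [0.425, -0.217, 0]
  dr:
    - [0, 0, 0.01]
    - [0, -0.005, 0.03]
    - [0, -0.01, 0.05]
    - [0, -0.013, 0.055]
    - [0, -0.013, 0.055]
    - [0, -0.013, 0.055]
    - [0, -0.013, 0.055]
    - [0, -0.013, 0.055]
    - [0, -0.013, 0.055]
    - [0, -0.013, 0.055]

```text
t: 20.45
ee_pos: [610.9, 171.0, 52.2]
orientation: [-2.174, -2.266, 0.004]
ft_force: [0.3, 0.8, -1.7]
width: 49.6
```

```bash
python3 - <<'E'
from workcell import telemetry,imaging
import cv2,numpy as np
im=imaging.get_image("side");cv2.imwrite("pics/s7.png",cv2.resize(im["pixels"][80:230,220:420,::-1],None,fx=4,fy=4))
o=telemetry.get_obs();print(o["ee_pos"],o["orientation"],o["width"],(np.array([612.5,170.5,32.5])-o["ee_pos"])/400)
E
```

```text
[609.54340971 170.79309077  50.28172219] [-2.17275987 -2.26548585  0.00801351] 49.489080684647746 [ 0.00739148 -0.00073273 -0.04445431]
```

View pics/s7.png

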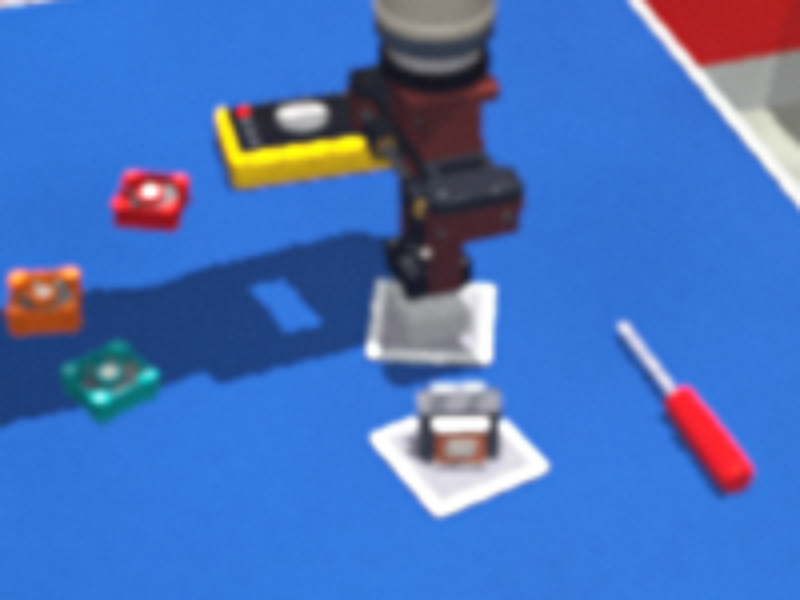

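The fan is held above the heat sink, clear of it, with the transformer on the middle plate. Lowering to contact.

Request:
jog_arm:
  travel:
    - [0.004, 0, -0.01]
    - [0.0075, 0, -0.02]
    - [0.0075, 0, -0.028]
    - [0.0075, 0, -0.034]
    - [0.0075, 0, -0.038]
    - [0.0075, 0, -0.041]
    - [0.0075, 0, -0.043]
    - [0.0075, 0, -0.0445]
    - [0.0075, 0, -0.0455]
    - [0.0075, 0, -0.0455]
  dr:
    - [0, 0, 0]
    - [0, 0, 0]
    - [0, 0, 0]
    - [0, 0, 0]
    - [0, 0, 0]
    - [0, 0, 0]
    - [0, 0, 0]
    - [0, 0, 0]
    - [0, 0, 0]
    - [0, 0, 0]

```text
t: 21.5
ee_pos: [612.8, 170.8, 33.1]
orientation: [-2.173, -2.266, 0.007]
ft_force: [-2.6, -1.0, 7.5]
width: 49.7
```

Request:
jog_arm:
  travel:
    - [0, 0, 0]
    - [0, 0, 0]
    - [0, 0, 0]
    - [0, 0, 0.02]
    - [0, 0, 0.08]
    - [0, 0, 0.16]
    - [0, 0, 0.26]
    - [-0.08, 0.05, 0.36]
    - [-0.18, 0.12, 0.44]
    - [-0.28, 0.2, 0.48]
  dr:
    - [0, 0, 0]
    - [0, 0, 0]
    - [0, 0, 0]
    - [0, 0, 0]
    - [0, 0, 0]
    - [0, 0, 0]
    - [0, 0, 0]
    - [0, 0, 0]
    - [0, 0, 0]
    - [0, 0, 0]
  hand: 1

```text
t: 22.5
ee_pos: [513.0, 241.8, 222.2]
orientation: [-2.176, -2.265, 0.002]
ft_force: [1.1, 0.8, -0.4]
width: 87.8
```

Request:
jog_arm:
  travel:
    - [-0.05, 0.08, 0]
    - [-0.1, 0.18, 0]
    - [-0.15, 0.28, 0]
    - [-0.2, 0.38, 0]
    - [-0.25, 0.48, 0]
    - [-0.25, 0.55, 0]
    - [-0.25, 0.58, 0]
    - [-0.25, 0.6, 0]
    - [-0.25, 0.6, 0]
    - [-0.25, 0.6, 0]
  dr:
    - [0, 0, 0]
    - [0, 0, 0]
    - [0, 0, 0]
    - [0, 0, 0]
    - [0, 0, 0]
    - [0, 0, 0]
    - [0, 0, 0]
    - [0, 0, 0]
    - [0, 0, 0]
    - [0, 0, 0]

```text
t: 23.5
ee_pos: [413.5, 480.6, 222.1]
orientation: [-2.177, -2.264, 0.003]
ft_force: [0.1, -0.5, 0.2]
width: 87.5
```

```bash
python3 - <<'E'
from h import *
from workcell import imaging
pl={"L":(613,171,18,35,'hs'),"M":(585.3,28,40,60,'tr'),"R":(584,-197,45,65,'cap')}
V=[]
for n in("scene","side"):
    im=imaging.get_image(n);W=world(im);m=fg(im);V.append(im["pixels"][80:320,180:470,::-1])
    for k,(x,y,a,b,nm) in pl.items():
        for lo,hi,t in((a,b,nm),(42,60,"fan")) if k=="L" else ((a,b,nm),):
            s=(abs(W[...,0]-x)<60)&(abs(W[...,1]-y)<60)&(m>0)&(W[...,2]>lo)&(W[...,2]<hi)
            T=W[s]
            if len(T)<20: print(n,t,"few");continue
            r=cv2.minAreaRect(T[:,:2].astype(np.float32));print(n,t,np.median(T[:,2]).round(1),np.round(r[0],1),np.round(r[1],1),round(r[2],1))
cv2.imwrite("pics/end.png",cv2.resize(np.hstack(V),(800,331)))
E
```

```text
scene hs 30.6 [612.5 170.2] [54.7 51.1] 1.4
scene fan 47.8 [614.1 168.7] [54.3 53.6] 0.8
scene tr 49.7 [587.   27.5] [46.7 55.9] 75.7
scene cap 55.7 [ 585.7 -197.3] [35.1 34.5] 55.8
side hs 27.1 [608.  167.9] [50.3 55.6] 1.9
side fan 46.9 [608.9 169.9] [50.3 55.4] 2.0
side tr 49.3 [582.5  26.6] [48.8 54.2] 71.1
side cap 55.1 [ 581.6 -199.7] [35.  33.1] 69.4
```

View pics/end.png

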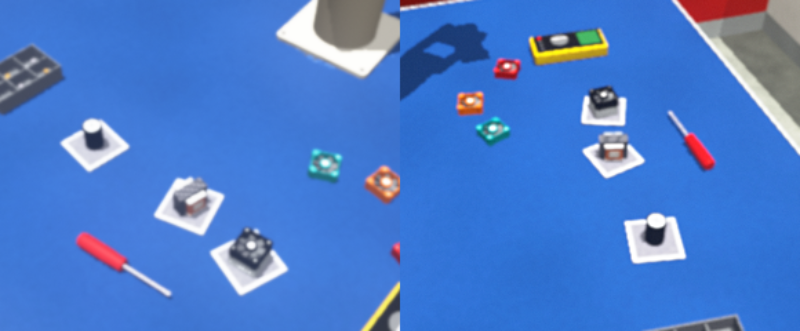

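All parts stand where they should, within a few mm of the plate centres, and the fan sits squarely on the heat sink. Handing in.

```bash
python3 -c "
from workcell import ticket
print(ticket.close_job())"
```

```text
the job is handed in; nothing more can be done
None
```

All four parts are in place and the job is handed in, at about 24 s of the 106 s allowed; no verdict was reported.

- **Layout:** The multimeter is at the left (+y) end. The heat sink is on the left plate with the fan on top, the transformer is on the middle plate, and the capacitor is on the right plate.
- **Setting down:** Each part was lowered until the force reading showed light contact (6–8 N), then released.
- **Final check:** The scene and side cameras put the parts about 2–6 mm from their plate centres (15 mm allowed). The fan is about 2 mm from the heat sink's centre (10 mm allowed) and in line within about 1°. Top heights match parts standing flat on their plates.
- **Disagreement:** The two cameras differ by up to 5 mm in x, in line with their earlier offset of up to 5 mm.
- **Not measured:** I checked the multimeter, parts box and screwdriver only by eye. They look unmoved, and the arm never went near them.

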